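# Move the medicine row to the clean cabinet shelf

## Task

The spotted cabinet shelf with the medicines has to be washed. Move its four containers onto the empty clean shelf in the same order from left to right, so that everyone still finds theirs by habit: one in the middle of each place, standing upright on the shelf floor. Set each down without dropping or tipping it, and do not disturb the other things on the counter.

Things in the scene. Friction and masses are not known exactly. Their poses are not given: they have to be found in the camera images.
- amber_bottle: Amber plastic medicine bottle with a white ribbed twist cap and blank paper label: body 36 mm across, 54 mm high; cap 39 mm across, from 57 to 74 mm (the top). 45 g, upright. Origin: centre of its underside, z up. It starts in one of the used shelf's places.
- glass_jar: Low clear glass jar of white lozenges with a chrome lid: glass 48 mm across, 46 mm high; lid 50 mm across, from 46 to 58 mm (the top). 140 g, upright. Origin: centre of its underside, z up. It starts in one of the used shelf's places.
- drop_bottle: Slim white plastic eye-drop bottle: body 28 mm across, 42 mm high, above it a narrow shoulder and a tapering cap about 15 mm across up to 68 mm. 30 g, upright. Origin: centre of its underside, z up. It starts in one of the used shelf's places.
- pill_box: Small white plastic pill box with two clear flip lids (closed): 30 mm along its x axis, 48 mm along its y axis, 30 mm high. 40 g. It stands with its long side along the shelf (within about 6 degrees). Origin: centre of its underside, z up. It starts in one of the used shelf's places.
- used_shelf: White plastic shelf with brown spots, holding the row (any order). Same make as the clean one, fixed: 308 mm long (y, to the robot's left), 88 deep (x). Floor 4 mm thick, rim 10 high, dividers 8 high and 4 thick at y -76, 0, 76 mm: four places 72 (y) by 80 (x) centred at x 0, y 114, 38, -38, -114 mm from left to right. Origin: centre of underside, on the counter; floor at z 4 mm.
- clean_shelf: White plastic shelf, empty at the start, fixed; same size, places and origin as the used one and always parallel to it (both turned at most 9 degrees). One lies behind the other as seen from the robot, centres 150 to 165 mm apart along x, the farther one 60 to 110 mm more to the left; either may be the used one.
- organiser: Bystander: long white pill organiser with seven clear flip lids, 150 mm (x) by 34 mm (y) by 22 mm high, lying on the counter to the left of the nearer shelf. Origin: centre of its underside.
- tweezers: Bystander: steel tweezers, 100 mm long (x), 8 mm high, lying on the counter between the shelves. Origin: near the middle, on the counter.
- nail_clipper: Bystander: steel nail clipper, 58 mm long (x), 14 mm wide, 13 mm high, lying on the counter between the shelves. Origin: middle of its underside.
- tape_roll: Bystander: roll of grey first-aid tape lying flat, 54 mm across, 22 mm high, on the counter to the right of the farther shelf. Origin: centre of its underside.
Things that resemble listed ones, but are neither listed nor needed, are in the scene too. Leave any green or yellow look-alike of the pill_box alone. Leave any blue look-alike of the amber_bottle alone.

How it is judged (in metres and radians):
At the end, for the whole second after the job is handed in: All four containers stand released, upright (0.1 rad) and at rest on the clean shelf's floor, one in each place, within 10 mm of its centre along x and y, in the same left-to-right order as before (each moved as far as the clean shelf lies from the used one, within 18 to 28 mm) (x of amber_bottle in the frame of clean_shelf between -0.01 and 0.01 m and z of amber_bottle in the frame of clean_shelf between 0.002 and 0.0065 m and (y of amber_bottle in the frame of clean_shelf between 0.104 and 0.124 m or y of amber_bottle in the frame of clean_shelf between 0.028 and 0.048 m or y of amber_bottle in the frame of clean_shelf between -0.048 and -0.028 m or y of amber_bottle in the frame of clean_shelf between -0.124 and -0.104 m) and angle between each of amber_bottle, glass_jar, drop_bottle, pill_box's own z axis and vertical below 0.1 rad and linear speed of each of amber_bottle, glass_jar, drop_bottle, pill_box below 0.02 m/s and angular speed of each of amber_bottle, glass_jar, drop_bottle, pill_box below 0.2 rad/s and x of glass_jar in the frame of clean_shelf between -0.01 and 0.01 m and z of glass_jar in the frame of clean_shelf between 0.002 and 0.0065 m and (y of glass_jar in the frame of clean_shelf between 0.104 and 0.124 m or y of glass_jar in the frame of clean_shelf between 0.028 and 0.048 m or y of glass_jar in the frame of clean_shelf between -0.048 and -0.028 m or y of glass_jar in the frame of clean_shelf between -0.124 and -0.104 m) and x of drop_bottle in the frame of clean_shelf between -0.01 and 0.01 m and z of drop_bottle in the frame of clean_shelf between 0.002 and 0.0065 m and (y of drop_bottle in the frame of clean_shelf between 0.104 and 0.124 m or y of drop_bottle in the frame of clean_shelf between 0.028 and 0.048 m or y of drop_bottle in the frame of clean_shelf between -0.048 and -0.028 m or y of drop_bottle in the frame of clean_shelf between -0.124 and -0.104 m) and x of pill_box in the frame of clean_shelf between -0.01 and 0.01 m and z of pill_box in the frame of clean_shelf between 0.002 and 0.0065 m and (y of pill_box in the frame of clean_shelf between 0.104 and 0.124 m or y of pill_box in the frame of clean_shelf between 0.028 and 0.048 m or y of pill_box in the frame of clean_shelf between -0.048 and -0.028 m or y of pill_box in the frame of clean_shelf between -0.124 and -0.104 m) and ((horizontal distance between used_shelf and clean_shelf between 0.159 and 0.171 m and distance of amber_bottle from where it was at the start of the episode between 0.142 and 0.188 m and distance of glass_jar from where it was at the start of the episode between 0.142 and 0.188 m and distance of drop_bottle from where it was at the start of the episode between 0.142 and 0.188 m and distance of pill_box from where it was at the start of the episode between 0.142 and 0.188 m) or (horizontal distance between used_shelf and clean_shelf between 0.169 and 0.181 m and distance of amber_bottle from where it was at the start of the episode between 0.152 and 0.198 m and distance of glass_jar from where it was at the start of the episode between 0.152 and 0.198 m and distance of drop_bottle from where it was at the start of the episode between 0.152 and 0.198 m and distance of pill_box from where it was at the start of the episode between 0.152 and 0.198 m) or (horizontal distance between used_shelf and clean_shelf between 0.179 and 0.191 m and distance of amber_bottle from where it was at the start of the episode between 0.162 and 0.208 m and distance of glass_jar from where it was at the start of the episode between 0.162 and 0.208 m and distance of drop_bottle from where it was at the start of the episode between 0.162 and 0.208 m and distance of pill_box from where it was at the start of the episode between 0.162 and 0.208 m) or (horizontal distance between used_shelf and clean_shelf between 0.189 and 0.201 m and distance of amber_bottle from where it was at the start of the episode between 0.172 and 0.218 m and distance of glass_jar from where it was at the start of the episode between 0.172 and 0.218 m and distance of drop_bottle from where it was at the start of the episode between 0.172 and 0.218 m and distance of pill_box from where it was at the start of the episode between 0.172 and 0.218 m))); the robot touches nothing.
It fails at once if a container is tipped over (angle between any of amber_bottle, glass_jar, drop_bottle, pill_box's own z axis and vertical above 0.6 rad).
It fails at once if a container is dropped (falls free from more than about 12 mm) ((linear speed of amber_bottle above 0.5 m/s and contact force between amber_bottle and the fingers below 0.05 N) or (linear speed of glass_jar above 0.5 m/s and contact force between glass_jar and the fingers below 0.05 N) or (linear speed of drop_bottle above 0.5 m/s and contact force between drop_bottle and the fingers below 0.05 N) or (linear speed of pill_box above 0.5 m/s and contact force between pill_box and the fingers below 0.05 N)).
It fails at once if one of the other things is pushed aside by more than 20 mm (distance of any of organiser, tweezers, nail_clipper, tape_roll from where it was at the start of the episode above 0.02 m).
It also fails if it takes over 96 s, if anything falls off the work surface, if the arm or the gripper's body presses on something with over 40 N, if the wrist force passes 120 N, or if a joint passes its speed limit or range.

## Robot

A 6-joint arm with a two-finger parallel gripper is mounted at the origin on the work surface. World frame = base frame: x ahead of the robot, y to its left, z up, the work surface at z = 0. Lengths are in mm, angles in degrees, forces in N, time in s.
With the tool pointing down it reaches from about 300 to 850 mm from the base axis. Payload 4.2 kg.
Tool frame: the origin (TCP) lies on the front face of the gripper's body, between the roots of the fingers; the fingertips stand 78 mm ahead of it and the grasp point (between the pads) lies 60 mm ahead of it; z points along the fingers, y is the direction in which the jaws open and shut (so a half turn about z gives the same grasp; the last joint's range is limited). The gripper opens to 91 mm and grips with 3 to 60 N. Pads are 32 mm wide; open, the fingers measure 118 mm over their backs; the gripper's body (76 mm by 178 mm) begins 60 mm behind the grasp point.
Start: joints at [71.391, 18.312, 89.639, -0, 72.044, -1.146], TCP at [172.559, 548.506, 292.276] pointing down, gripper open.
Joint ranges: [-177.97, 177.97], [-48.28, 115.42], [12.27, 149.76], [-77.06, 257.06], [2.81, 150.46], [-146.56, 146.56]. Speed limits (degrees/s): [147.25, 147.25, 180, 180, 180, 180].

## Interface

Orientations are given as [roll, pitch, yaw] about the fixed x, y, z axes, in that order (R = Rz(yaw) Ry(pitch) Rx(roll)).
In Python, from station import telemetry, cams, ticket gives the robot as it stands.
- The arm moves only by the tool apply_moves, never from a script. Its argument "deltas" is a list of rows, each a list of 3 entries, a list of its own where there are three numbers: the opening, from 0 (shut) to 1 (fully open), then the shift along the tool's x, y, z in m, then the turn about the tool's z in degrees. In form: [[hand, [tx, ty, tz], twist], ...]. A call has 1 to 12 rows; each row shifts and turns the commanded pose from where the row before left it, along the tool's axes as they then stand; what a row does not reach is not made up. A row lasts 1/10 s, in which the tool goes at most 50 mm and 8.59 degrees, less where a joint would pass 70% of its speed; a pose out of reach is approached as far as the arm can. A call is refused whole if a number of a shift passes 0.05 or a number of a turn 8.59, either way. A call with a gripper value outside its range is refused whole. The fingers move at their own pace and stop on an object; the grip force is fixed at half the most. Time passes only in rows, so rows that do not move let the fingers close. It gives the time, the measured TCP pose, the force and the opening at its end, in the units of the state.
- telemetry.sense(): the state, without advancing time (a new reading comes with each control period).
- cams.camera(name): name is "side" or "top" or "wrist"; returns a dict with "img" (384x512x3 uint8, red, green, blue), "intrinsics" (3x3 intrinsics, pixels), "world_to_cam" (4x4, takes a point from world to camera coordinates); the wrist camera has in their place "mount" (4x4, takes a point from camera to tool coordinates, whose origin is the TCP and whose axes are the flange's). Camera axes: x right, y down, z forward; pixel columns grow to the right and rows downward; lengths in mm; the calibration is good to about 2 mm. A picture is of the moment at which its call begins: read the wrist's pose just before it. There is no depth.
- ticket.finish_job(): hands the job in, once; it reports no verdict.
The state is a dict: "time": time; "qpos": joint angles; "qd": joint speeds; "effort": joint torques, N m; "eef_pos": TCP position; "eef_rot": TCP orientation; "ft_force": force on the tool from outside, world axes, zero at the start; "torque": the same for the moment, N m; "width": finger opening in mm.
Only numpy, scipy, OpenCV 4.12 (cv2) and the standard library are available. Lean on these libraries where they do the work, as an engineer would, in place of code of your own. Each camera call takes 0.05 s, during which the arm holds its last target.

## Working session

There is one attempt and no reset: what is moved stays moved. The work goes in short steps, Python scripts to look and compute and a tool call to move; the robot and the scene stay as the last step left them, time stands still between calls to the robot, and variables do not carry over. Pictures are saved under pics/ and viewed, and the job is handed in when it is done.

Besides the shell and the picture viewer there is one more tool, called after ">>>" as name(argument=value, ...) on one line, values as JSON. apply_moves: Moves the arm, as the interface text tells. Its arguments: {"type":"object","properties":{"deltas":{"type":"array"}},"required":["deltas"]}

```bash
mkdir -p pics; ls
python3 - <<'E'
from station import telemetry, cams
import cv2
print(telemetry.sense())
for n in ["side","top","wrist"]:
    c=cams.camera(n); cv2.imwrite(f"pics/{n}0.png",c["img"][:,:,::-1]); print(n,{k:v for k,v in c.items() if k!="img"})
E
```

```text
pics
{'time': 0.0, 'qpos': array([ 7.13908682e+01,  1.83527681e+01,  8.97058705e+01, -1.43340143e-03,
        7.20431344e+01, -1.15013097e+00]), 'qd': array([-0.03279494, -0.01857176,  0.00208417, -0.04362603,  0.05204796,
       -0.0376649 ]), 'effort': array([ 1.54043883e-03, -4.12476075e+01, -2.31976193e+01,  7.29674287e-02,
        4.58948000e-02, -1.24849171e-04]), 'eef_pos': array([172.44479709, 548.15781298, 291.41248217]), 'eef_rot': array([-1.79898220e+02, -6.80292847e-04,  1.62541442e+02]), 'ft_force': array([-0.44645748,  0.11080366,  0.58389794]), 'torque': array([2.09540788e-02, 2.06847711e-02, 2.44659887e-05]), 'width': 91.00531272856163}
side {'intrinsics': array([[467.64121668,   0.        , 249.67520241],
       [  0.        , 467.64121668, 194.92741296],
       [  0.        ,   0.        ,   1.        ]]), 'world_to_cam': array([[ 7.65840373e-01, -6.42924974e-01,  1.16619740e-02,
        -4.85035412e+02],
       [-4.34258092e-01, -5.30485636e-01, -7.28014354e-01,
         2.52417023e+02],
       [ 4.74245119e-01,  5.52478478e-01, -6.85462689e-01,
         7.04283423
[... 452 characters left out ...]
,
       [ 4.46480897e-02,  3.25150412e-02, -9.98473495e-01,
         1.04931762e+03],
       [ 0.00000000e+00,  0.00000000e+00,  0.00000000e+00,
         1.00000000e+00]])}
wrist {'intrinsics': array([[345.05444964,   0.        , 256.24313936],
       [  0.        , 345.05444964, 189.38147148],
       [  0.        ,   0.        ,   1.        ]]), 'mount': array([[-6.55904410e-04, -9.64240367e-01, -2.65028458e-01,
         7.52549107e+01],
       [ 9.99999760e-01, -5.73779679e-04, -3.87289446e-04,
        -1.35214545e+00],
       [ 2.21372174e-04, -2.65028649e-01,  9.64240513e-01,
        -9.28811318e+01],
       [ 0.00000000e+00,  0.00000000e+00,  0.00000000e+00,
         1.00000000e+00]])}
```

View pics/top0.png

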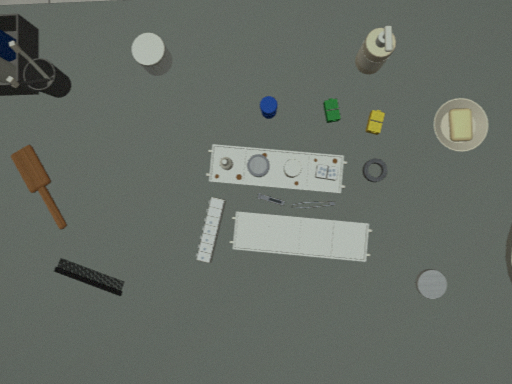

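View pics/side0.png

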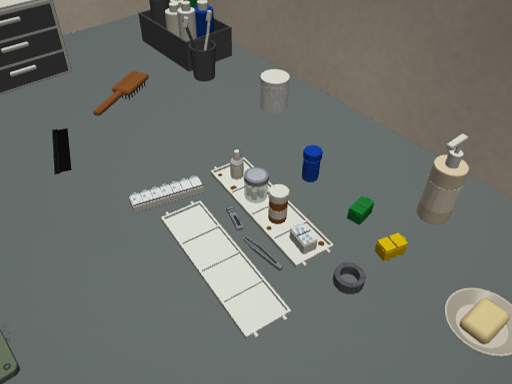

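View pics/wrist0.png

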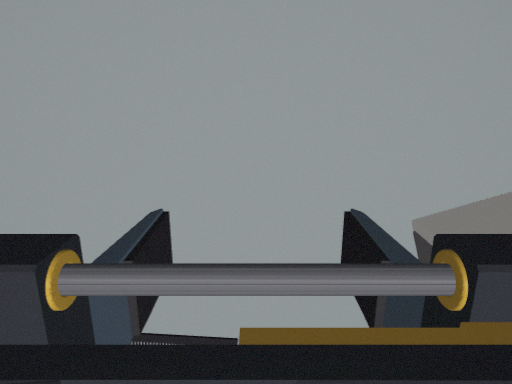

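The far shelf is the spotted one, holding drop, jar, amber and pill box from left to right. The near shelf is clean. I'll zoom in for measurement.

Run:
```python
import cv2
im=cv2.imread("pics/top0.png")
c=im[135:270,190:390]; cv2.imwrite("pics/topz.png",cv2.resize(c,None,fx=4,fy=4,interpolation=cv2.INTER_CUBIC))
im=cv2.imread("pics/side0.png")
c=im[140:335,125:365]; cv2.imwrite("pics/sidez.png",cv2.resize(c,None,fx=3,fy=3,interpolation=cv2.INTER_CUBIC))
```

```text
(no output)
```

View pics/topz.png

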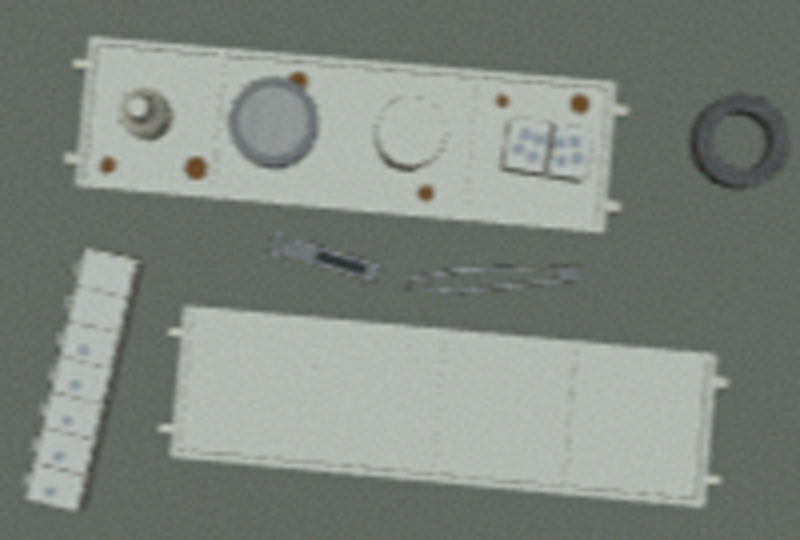

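View pics/sidez.png

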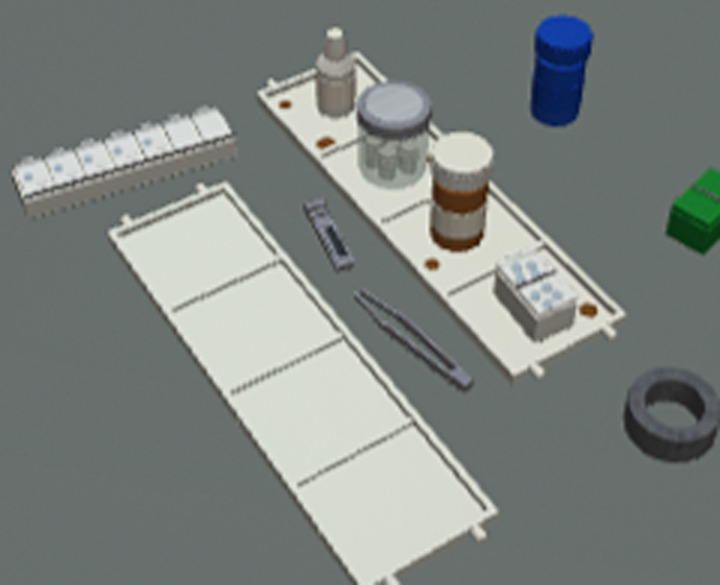

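```bash
cat > h.py <<'E'
import numpy as np, cv2
from scipy.optimize import least_squares
K={'top':np.array([[456.71686062,0,257.99418973],[0,456.71686062,186.5357989],[0,0,1]]),'side':np.array([[467.64121668,0,249.67520241],[0,467.64121668,194.92741296],[0,0,1]])}
W={'top':np.array([[-2.69897287e-02,-9.99066106e-01,-3.37412216e-02,-1.70892782e+01],[-9.98638124e-01,2.84550098e-02,-4.37288210e-02,5.72380114e+02],[4.46480897e-02,3.25150412e-02,-9.98473495e-01,1.04931762e+03]]),
'side':np.array([[7.65840373e-01,-6.42924974e-01,1.16619740e-02,-4.85035412e+02],[-4.34258092e-01,-5.30485636e-01,-7.28014354e-01,2.52417023e+02],[4.74245119e-01,5.52478478e-01,-6.85462689e-01,7.04283423e+02]])}
def back(cam,uv,z):
    R,t=W[cam][:,:3],W[cam][:,3]
    d=R.T@np.linalg.inv(K[cam])@np.array([uv[0],uv[1],1.]); o=-R.T@t
    return o+d*(z-o[2])/d[2]
def proj(cam,P):
    p=W[cam]@np.append(P,1); p=K[cam]@p; return p[:2]/p[2]
off={'top':(190,135,4),'side':(125,140,3)}
def px(cam,U): a,b,f=off[cam]; return (U[0]+.5)/f-.5+a,(U[1]+.5)/f-.5+b
E
python3 - <<'E'
from h import *
loc={'FL':(44,154),'FR':(44,-154),'NR':(-44,-154),'NL':(-44,154)}
picks={'used':{'top':dict(FL=(90,38),FR=(616,82),NR=(603,231),NL=(77,186)),'side':dict(FL=(358,53),NL=(260,92),NR=(515,376),FR=(625,314))},
'clean':{'top':dict(FL=(185,307),FR=(717,354),NR=(704,505),NL=(170,457)),'side':dict(FL=(228,183),NL=(110,232),FR=(497,512))}}
for s in picks:
  for cams in (['top'],['side'],['top','side']):
    P=[];Q=[]
    for c in cams:
      for k,U in picks[s][c].items(): P.append(loc[k]);Q.append(back(c,px(c,U),10)[:2])
    P=np.array(P);Q=np.array(Q)
    def f(p):
        R=np.array([[np.cos(p[2]),-np.sin(p[2])],[np.sin(p[2]),np.cos(p[2])]]);return (P@R.T+p[:2]-Q).ravel()
    r=least_squares(f,[500,0,0]); print(s,cams,r.x[:2].round(1),np.degrees(r.x[2]).round(2),'res',np.abs(r.fun).max().round(1), r.fun.round(1) if len(cams)==1 else '')
o={'drop':((139,107),68,(334,32)),'jar':((273,122),58,(394,106)),'amber':((410,133),74,(462,155)),'pill':((547,149),30,(537,282))}
for k,(a,z,b) in o.items(): print(k,back('top',px('top',a),z).round(1),back('side',px('side',b),z).round(1))
E
```

```text
used ['top'] [613.5 -75.8] -6.57 res 0.6 [ 0.4  0.1  0.5 -0.1 -0.6 -0.6 -0.3  0.6]
used ['side'] [614.3 -77.7] -6.9 res 1.7 [ 1.5  0.2 -1.7  0.7 -0.3  0.5  0.4 -1.4]
used ['top', 'side'] [613.9 -76.7] -6.73 res 2.5 
clean ['top'] [ 454.6 -127.5] -6.56 res 0.7 [ 0.5  0.3  0.5  0.4 -0.7 -0.2 -0.3 -0.5]
clean ['side'] [ 454.7 -129.8] -7.11 res 1.2 [ 0.4  0.8 -0.4  0.4 -0.  -1.2]
clean ['top', 'side'] [ 454.8 -128.5] -6.82 res 2.3 
drop [627.   38.1  68. ] [630.6  42.5  68. ]
jar [617.4 -35.5  58. ] [619.3 -35.4  58. ]
amber [ 607.6 -110.7   74. ] [ 609.5 -111.9   74. ]
pill [ 599.9 -190.2   30. ] [ 601.4 -192.4   30. ]
```

>>> apply_moves(deltas=[[1, [0, 0, 0], 8], [1, [0, 0, 0], 8], [1, [0, 0, 0], 8], [1, [0, 0, 0], 8], [1, [0, 0, 0], 8], [1, [0, 0, 0], 8], [1, [0, 0, 0], 8], [1, [0, 0, 0], 8], [1, [0, 0, 0], 8], [1, [0, 0, 0], 7.1], [1, [0, 0, 0], 0]])

```text
time: 1.25
eef_pos: [172.5, 548.4, 291.9]
eef_rot: [-180.0, 0.0, 83.5]
ft_force: [0.3, -0.8, -0.4]
width: 91.3
```

```bash
cat >> h.py <<'E'
def go(x,y,z,yaw=83.4):
    from station import telemetry
    from scipy.spatial.transform import Rotation as Ro
    s=telemetry.sense(); R=Ro.from_euler('xyz',s['eef_rot'],degrees=True).as_matrix()
    d=R.T@(np.array([x,y,z])-s['eef_pos'])
    print('t',round(s['time'],2),'pos',s['eef_pos'].round(1),'rot',s['eef_rot'].round(2),'w',round(s['width'],1),'F',s['ft_force'].round(1),'q',s['qpos'].round(0))
    print('tool shift m',(d/1000).round(4),'twist',round(s['eef_rot'][2]-yaw,2))
E
python3 -c "
from h import *
go(628,39,291)"
```

```text
t 1.25 pos [172.5 548.4 291.9] rot [-1.7999e+02  4.0000e-02  8.3450e+01] w 91.3 F [ 0.3 -0.8 -0.4] q [71. 18. 90.  0. 72. 78.]
tool shift m [-0.4541  0.5106  0.0011] twist 0.05
```

>>> apply_moves(deltas=[[1, [-0.038, 0.0425, 0], 0], [1, [-0.038, 0.0425, 0], 0], [1, [-0.038, 0.0425, 0], 0], [1, [-0.038, 0.0425, 0], 0], [1, [-0.038, 0.0425, 0], 0], [1, [-0.038, 0.0425, 0], 0], [1, [-0.038, 0.0425, 0], 0], [1, [-0.038, 0.0425, 0], 0], [1, [-0.038, 0.0425, 0], 0], [1, [-0.038, 0.0425, 0], 0], [1, [-0.038, 0.0425, 0], 0], [1, [-0.036, 0.0425, 0], 0]])

```text
time: 2.45
eef_pos: [573.1, 99.1, 292.2]
eef_rot: [-180.0, -0.0, 83.6]
ft_force: [0.4, 1.1, 0.5]
width: 91.1
```

>>> apply_moves(deltas=[[1, [0, 0, 0.03], 0], [1, [0, 0, 0.03], 0], [1, [0, 0, 0], 0], [1, [0, 0, 0], 0]])

```text
time: 2.85
eef_pos: [572.2, 101.1, 232.4]
eef_rot: [-180.0, 0.0, 83.5]
ft_force: [-0.9, 0.1, 0.1]
width: 91.4
```

```bash
python3 -c "
from h import *
go(628,39,94)
from station import cams
for n in ['wrist','top']: cv2.imwrite(f'pics/{n}1.png',cams.camera(n)['img'][:,:,::-1])"
```

```text
t 2.85 pos [572.2 101.1 232.4] rot [-179.96    0.     83.53] w 91.4 F [-0.9  0.1  0.1] q [ 9. 21. 94.  0. 65. 15.]
tool shift m [-0.0554  0.0625  0.1383] twist 0.13
```

View pics/wrist1.png

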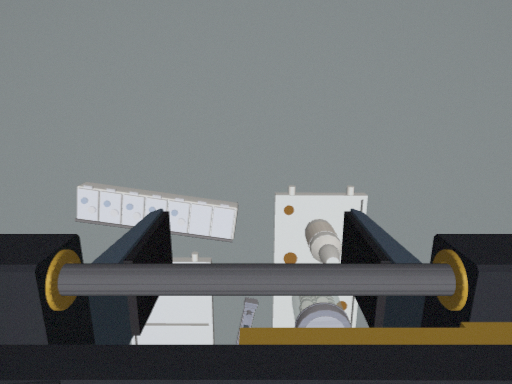

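>>> apply_moves(deltas=[[1, [-0.018, 0.021, 0.01], 0], [1, [-0.018, 0.021, 0.01], 0], [1, [-0.019, 0.021, 0.01], 0], [1, [0, 0, 0], 0], [1, [0, 0, 0], 0]])

```text
time: 3.45
eef_pos: [628.9, 39.3, 203.4]
eef_rot: [179.9, -0.0, 83.4]
ft_force: [-0.4, 0.0, -0.2]
width: 91.3
```

```bash
python3 -c "
from h import *
go(628,39,94)
from station import cams
for n in ['wrist','top']: cv2.imwrite(f'pics/{n}2.png',cams.camera(n)['img'][:,:,::-1])"
```

```text
t 3.45 pos [628.9  39.3 203.4] rot [ 1.7991e+02 -4.0000e-02  8.3430e+01] w 91.3 F [-0.4  0.  -0.2] q [ 3. 27. 90.  0. 64.  9.]
tool shift m [-0.0005 -0.0011  0.1094] twist 0.03
```

View pics/wrist2.png

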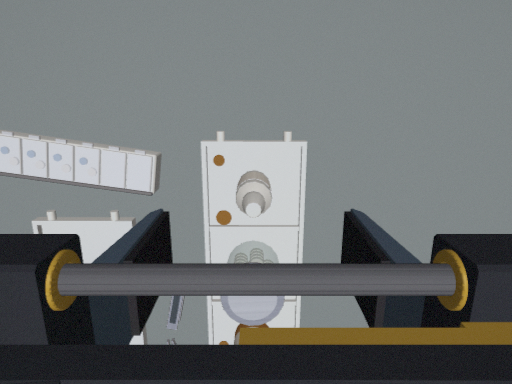

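```bash
cat >> h.py <<'E'
M=np.array([[-6.55904410e-04,-9.64240367e-01,-2.65028458e-01,75.2549107],[9.99999760e-01,-5.73779679e-04,-3.87289446e-04,-1.35214545],[2.21372174e-04,-2.65028649e-01,9.64240513e-01,-92.8811318]])
KW=np.array([[345.05444964,0,256.24313936],[0,345.05444964,189.38147148],[0,0,1]])
def wb(uv,z,pos,yaw):
    from scipy.spatial.transform import Rotation as Ro
    R=Ro.from_euler('xyz',[180,0,yaw],degrees=True).as_matrix()
    o=R@M[:,3]+np.array(pos); d=R@M[:,:3]@np.linalg.inv(KW)@np.array([uv[0],uv[1],1.])
    return o+d*(z-o[2])/d[2]
E
python3 -c "
from h import *
p=[628.9,39.3,203.4];y=83.43
for n,uv,z in [('tip',(253,210),72),('FL',(306,142),10),('NL',(203,142),10),('div',(254,226),12),('base front',(254,174),4),('lid',(252,294),62)]: print(n,wb(uv,z,p,y).round(1))"
```

```text
tip [625.1  38.7  72. ]
FL [672.7  71.8  10. ]
NL [587.9  81.6  10. ]
div [621.3   3.6  12. ]
base front [626.5  48.4   4. ]
lid [615.9 -32.2  62. ]
```

>>> apply_moves(deltas=[[1, [0, 0.001, 0.03], 0], [1, [0, 0, 0.03], 0], [1, [0, 0, 0.025], 0], [1, [0, 0, 0.015], 0], [1, [0, 0, 0.009], 0], [0, [0, 0, 0], 0], [0, [0, 0, 0], 0], [0, [0, 0, 0], 0], [0, [0, 0, 0], 0], [0, [0, 0, 0], 0], [0, [0, 0, 0], 0], [0, [0, 0, 0], 0]])

```text
time: 4.75
eef_pos: [629.5, 39.0, 93.4]
eef_rot: [180.0, -0.0, 83.4]
ft_force: [-0.1, 0.9, 0.7]
width: 38.2
```

>>> apply_moves(deltas=[[0, [0, 0, 0], 0], [0, [0, 0, 0], 0], [0, [0, 0, 0], 0]])

```text
time: 5.05
eef_pos: [629.4, 39.0, 93.2]
eef_rot: [-180.0, -0.0, 83.4]
ft_force: [-0.4, 0.9, 0.5]
width: 27.3
```

```bash
python3 -c "
from h import *
go(469.3,-13,200)"
```

```text
t 5.05 pos [629.4  39.   93.2] rot [-179.98   -0.     83.43] w 27.3 F [-0.4  0.9  0.5] q [ 3. 33. 96.  0. 51.  9.]
tool shift m [-0.07   -0.1531 -0.1067] twist 0.03
```

>>> apply_moves(deltas=[[0, [0, 0, -0.005], 0], [0, [0, 0, -0.015], 0], [0, [0, 0, -0.02], 0], [0, [0, 0, -0.02], 0], [0, [0, 0, -0.02], 0], [0, [-0.014, -0.03, 0], 0], [0, [-0.014, -0.03, 0], 0], [0, [-0.014, -0.03, 0], 0], [0, [-0.014, -0.03, 0], 0], [0, [-0.014, -0.03, 0], 0], [0, [0, 0, 0], 0], [0, [0, 0, 0], 0]])

```text
time: 6.25
eef_pos: [472.7, -13.5, 173.9]
eef_rot: [179.9, -0.0, 83.4]
ft_force: [0.2, -0.0, -0.3]
width: 27.5
```

```bash
python3 -c "
from h import *
go(467.8,-14.5,94)
from station import cams
for n in ['wrist','side']: cv2.imwrite(f'pics/{n}3.png',cams.camera(n)['img'][:,:,::-1])"
```

```text
t 6.25 pos [472.7 -13.5 173.9] rot [ 1.7988e+02 -2.0000e-02  8.3400e+01] w 27.5 F [ 0.2 -0.  -0.3] q [ -3.  16. 113.   0.  52.   4.]
tool shift m [-0.0016 -0.0049  0.0799] twist -0.0
```

View pics/wrist3.png

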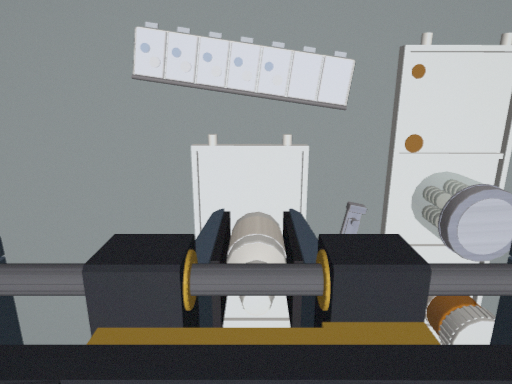

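View pics/side3.png

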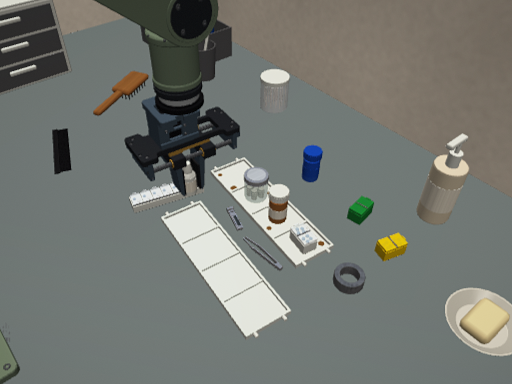

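```bash
python3 -c "
from h import *
p=[472.7,-13.5,173.9];y=83.4
a=wb((308,146),10,p,y);b=wb((193,146),10,p,y);print(a,b)
th=np.radians(-6.6);ey=np.array([-np.sin(th),np.cos(th)]);m=(a+b)[:2]/2
print('place114',m-40*ey,'centre',m-154*ey)
print('angle',np.degrees(np.arctan2(*(a-b)[[1,0]])))
for uv in [(398,47),(512,47)]: print(wb(uv,10,p,y))"
```

```text
[514.02178883  20.18907433  10.        ] [428.80641667  30.10271885  10.        ]
place114 [466.81661673 -14.58901404] centre [ 453.71378157 -127.83350931]
angle -6.635752172106233
[581.21557264  81.62058588  10.        ]
[659.68712871  72.4867755   10.        ]
```

>>> apply_moves(deltas=[[0, [-0.0015, -0.005, 0.02], 0], [0, [0, 0, 0.02], 0], [0, [0, 0, 0.02], 0], [0, [0, 0, 0.01], 0], [0, [0, 0, 0.005], 0], [0, [0, 0, 0.003], 0], [0, [0, 0, 0.001], 0], [0, [0, 0, 0], 0], [0, [0, 0, 0], 0]])

```text
time: 7.25
eef_pos: [467.7, -14.3, 94.8]
eef_rot: [179.9, -0.0, 83.4]
ft_force: [0.7, -0.0, -0.8]
width: 27.6
```

```bash
python3 -c "
from h import *
go(467.4,-14.8,93.2)"
```

```text
t 7.25 pos [467.7 -14.3  94.8] rot [ 1.7992e+02 -1.0000e-02  8.3430e+01] w 27.6 F [ 0.7 -0.  -0.8] q [ -3.  22. 118.   0.  40.   3.]
tool shift m [-0.0005 -0.0002  0.0016] twist 0.03
```

>>> apply_moves(deltas=[[0, [0, 0, 0.0013], 0], [0, [0, 0, 0], 0], [0.5, [0, 0, 0], 0], [1, [0, 0, 0], 0], [1, [0, 0, 0], 0], [1, [0, 0, 0], 0], [1, [0, 0, 0], 0], [1, [0, 0, -0.01], 0], [1, [0, 0, -0.02], 0], [1, [0, 0, -0.03], 0], [1, [0, 0, -0.03], 0], [1, [0, 0, -0.03], 0]])

```text
time: 8.45
eef_pos: [467.1, -14.3, 214.8]
eef_rot: [180.0, -0.0, 83.4]
ft_force: [-0.8, -0.1, 0.3]
width: 91.4
```

```bash
python3 -c "
from h import *
go(618,-35.5,215)
from station import cams
for n in ['wrist']: cv2.imwrite(f'pics/{n}4.png',cams.camera(n)['img'][:,:,::-1])"
```

```text
t 8.45 pos [467.1 -14.3 214.8] rot [ 1.7997e+02 -1.0000e-02  8.3440e+01] w 91.4 F [-0.8 -0.1  0.3] q [ -3.  13. 110.   0.  57.   3.]
tool shift m [-3.900e-03  1.523e-01 -1.000e-04] twist 0.04
```

View pics/wrist4.png

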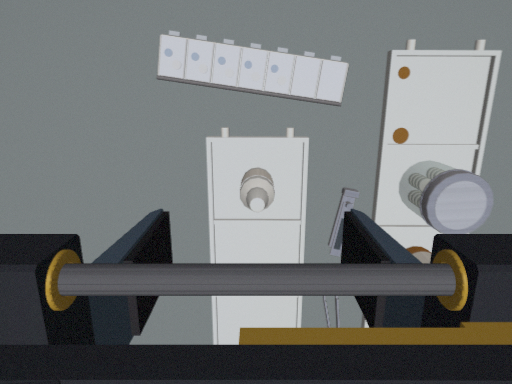

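```bash
python3 -c "
from h import *
p=[467.1,-14.3,214.8];y=83.44
print(wb((458,203),62,p,y), wb((256.5,205),72,p,y), wb((257,170),4,p,y))"
```

```text
[614.92718762 -34.22264687  62.        ] [465.70764274 -15.28958976  72.        ] [467.44878133  -4.42236145   4.        ]
```

>>> apply_moves(deltas=[[1, [-0.001, 0.038, 0], 0], [1, [-0.001, 0.038, 0], 0], [1, [-0.001, 0.038, 0], 0], [1, [-0.001, 0.038, 0], 0], [1, [0, 0, 0], 0], [1, [0, 0, 0], 0]])

```text
time: 9.1
eef_pos: [617.7, -35.7, 212.6]
eef_rot: [-179.9, -0.0, 83.4]
ft_force: [0.0, -0.5, -0.2]
width: 91.4
```

```bash
python3 -c "
from h import *
go(618,-35.5,116)
from station import cams
for n in ['wrist']: cv2.imwrite(f'pics/{n}5.png',cams.camera(n)['img'][:,:,::-1])"
```

```text
t 9.1 pos [617.7 -35.7 212.6] rot [-179.92   -0.     83.43] w 91.4 F [ 0.  -0.5 -0.2] q [-4. 25. 90.  0. 64.  2.]
tool shift m [0.0002 0.0004 0.0966] twist 0.03
```

View pics/wrist5.png

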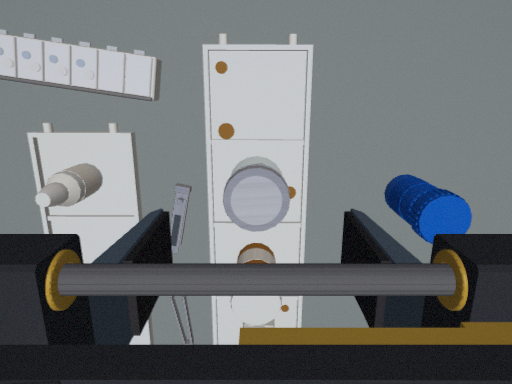

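```bash
python3 -c "
from h import *
p=[617.7,-35.7,212.6];y=83.43
print(wb((257,199),62,p,y),wb((256.5,303),78,p,y))"
```

```text
[616.9209177 -34.6280197  62.       ] [ 607.72154872 -110.90211897   78.        ]
```

>>> apply_moves(deltas=[[1, [0, 0, 0.03], 0], [1, [0, 0, 0.03], 0], [1, [0, 0, 0.02], 0], [1, [0, 0, 0.01], 0], [1, [0, 0, 0.006], 0], [0, [0, 0, 0], 0], [0, [0, 0, 0], 0], [0, [0, 0, 0], 0], [0, [0, 0, 0], 0], [0, [0, 0, 0], 0], [0, [0, 0, 0], 0], [0, [0, 0, 0], 0]])

```text
time: 10.35
eef_pos: [617.8, -35.6, 117.3]
eef_rot: [180.0, -0.0, 83.4]
ft_force: [-1.4, 0.5, 2.4]
width: 49.0
```

```bash
python3 -c "
from h import *
go(458.7,-90.5,196)"
```

```text
t 10.35 pos [617.8 -35.6 117.3] rot [ 1.7999e+02 -1.0000e-02  8.3440e+01] w 49.0 F [-1.4  0.5  2.4] q [-4. 31. 97.  0. 52.  2.]
tool shift m [-0.0727 -0.1518 -0.0788] twist 0.04
```

>>> apply_moves(deltas=[[0, [0, 0, 0], 0], [0, [0, 0, -0.005], 0], [0, [0, 0, -0.015], 0], [0, [0, 0, -0.02], 0], [0, [0, 0, -0.02], 0], [0, [0, 0, -0.02], 0], [0, [-0.0185, -0.038, 0], 0], [0, [-0.0185, -0.038, 0], 0], [0, [-0.0185, -0.038, 0], 0], [0, [-0.0175, -0.038, 0], 0], [0, [0, 0, 0], 0], [0, [0, 0, 0], 0]])

```text
time: 11.55
eef_pos: [458.2, -91.0, 197.3]
eef_rot: [179.9, -0.0, 83.4]
ft_force: [0.3, -0.2, -1.6]
width: 49.2
```

```bash
python3 -c "
from h import *
go(458.8,-91,117.3)"
```

```text
t 11.55 pos [458.2 -91.  197.3] rot [ 1.7993e+02 -1.0000e-02  8.3370e+01] w 49.2 F [ 0.3 -0.2 -1.6] q [-13.  14. 111.   0.  55.  -6.]
tool shift m [0.0001 0.0005 0.08  ] twist -0.03
```

>>> apply_moves(deltas=[[0, [0, 0, 0.02], 0], [0, [0, 0, 0.02], 0], [0, [0, 0, 0.02], 0], [0, [0, 0, 0.01], 0], [0, [0, 0, 0.005], 0], [0, [0, 0, 0.003], 0], [0, [0, 0, 0.001], 0], [0, [0, 0, 0], 0], [0, [0, 0, 0], 0]])

```text
time: 12.45
eef_pos: [458.9, -90.8, 118.5]
eef_rot: [179.9, 0.0, 83.4]
ft_force: [-0.8, -0.3, -1.3]
width: 49.2
```

```bash
python3 -c "
from h import *
go(458.8,-91,117.3)"
```

```text
t 12.45 pos [458.9 -90.8 118.5] rot [179.93   0.    83.44] w 49.2 F [-0.8 -0.3 -1.3] q [-13.  20. 117.   0.  43.  -6.]
tool shift m [-0.0002 -0.0001  0.0012] twist 0.04
```

>>> apply_moves(deltas=[[0, [0, 0, 0.001], 0], [0, [0, 0, 0], 0], [0.6, [0, 0, 0], 0], [1, [0, 0, 0], 0], [1, [0, 0, 0], 0], [1, [0, 0, 0], 0], [1, [0, 0, 0], 0], [1, [0, 0, -0.015], 0], [1, [0, 0, -0.02], 0], [1, [0, 0, -0.03], 0], [1, [0, 0, -0.03], 0], [1, [0, 0, 0], 0]])

```text
time: 13.65
eef_pos: [460.6, -91.2, 215.6]
eef_rot: [179.5, 0.0, 83.4]
ft_force: [0.4, -0.5, -0.6]
width: 91.5
```

```bash
python3 -c "
from h import *
go(608.5,-112,213)
from station import cams
for n in ['wrist']: cv2.imwrite(f'pics/{n}6.png',cams.camera(n)['img'][:,:,::-1])"
```

```text
t 13.65 pos [460.6 -91.2 215.6] rot [1.7951e+02 4.0000e-02 8.3430e+01] w 91.5 F [ 0.4 -0.5 -0.6] q [-13.  13. 110.   0.  57.  -6.]
tool shift m [-0.0037  0.1493  0.0039] twist 0.03
```

View pics/wrist6.png

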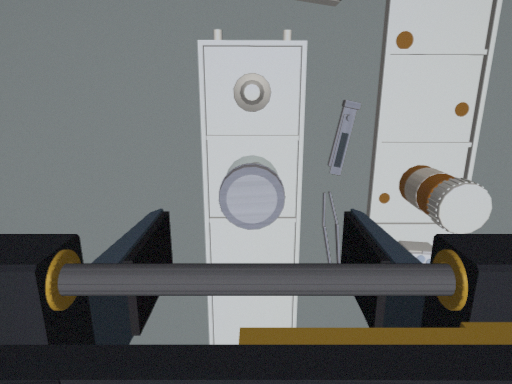

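Both stand centred in their places. Next is the amber bottle.

>>> apply_moves(deltas=[[1, [-0.001, 0.037, 0], 0], [1, [-0.001, 0.037, 0], 0], [1, [-0.001, 0.037, 0], 0], [1, [-0.0005, 0.038, 0], 0], [1, [0, 0, 0], 0], [1, [0, 0, 0], 0]])

```text
time: 14.3
eef_pos: [605.5, -111.1, 209.7]
eef_rot: [-179.7, -0.0, 83.4]
ft_force: [-0.1, 0.7, -0.6]
width: 91.3
```

```bash
python3 -c "
from h import *
go(608.5,-112,129)
from station import cams
for n in ['wrist']: cv2.imwrite(f'pics/{n}7.png',cams.camera(n)['img'][:,:,::-1])"
```

```text
t 14.3 pos [ 605.5 -111.1  209.7] rot [-1.7975e+02 -2.0000e-02  8.3450e+01] w 91.3 F [-0.1  0.7 -0.6] q [-11.  25.  91.   0.  64.  -5.]
tool shift m [-0.0006  0.0035  0.0807] twist 0.05
```

View pics/wrist7.png

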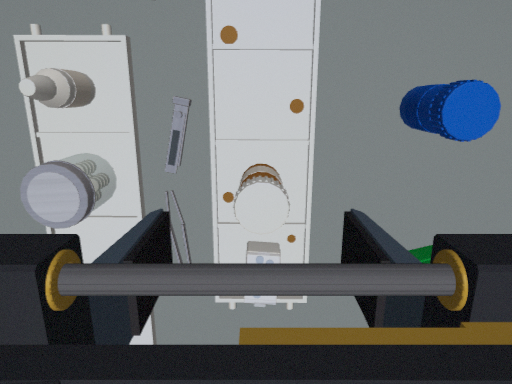

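```bash
python3 -c "
from h import *
p=[605.5,-111.1,209.7];y=83.45
print(wb((262,208),78,p,y),wb((263,276),34,p,y))"
```

```text
[ 608.01070317 -111.09114651   78.        ] [ 601.09744894 -187.55562418   34.        ]
```

>>> apply_moves(deltas=[[1, [-0.0005, 0.002, 0.03], 0], [1, [0, 0, 0.025], 0], [1, [0, 0, 0.015], 0], [1, [0, 0, 0.007], 0], [1, [0, 0, 0.003], 0], [0, [0, 0, 0], 0], [0, [0, 0, 0], 0], [0, [0, 0, 0], 0], [0, [0, 0, 0], 0], [0, [0, 0, 0], 0], [0, [0, 0, 0], 0], [0, [0, 0, 0], 0]])

```text
time: 15.55
eef_pos: [608.1, -112.0, 131.9]
eef_rot: [-180.0, -0.0, 83.4]
ft_force: [-0.1, 0.1, 0.6]
width: 38.4
```

>>> apply_moves(deltas=[[0, [0, 0, 0], 0], [0, [0, 0, 0], 0], [0, [0, 0, 0], 0]])

```text
time: 15.85
eef_pos: [608.1, -112.0, 132.0]
eef_rot: [180.0, -0.0, 83.4]
ft_force: [0.2, -0.6, 0.8]
width: 37.7
```

```bash
python3 -c "
from h import *
go(450.0,-166,209)"
```

```text
t 15.85 pos [ 608.1 -112.   132. ] rot [180.    -0.    83.44] w 37.7 F [ 0.2 -0.6  0.8] q [-12.  30.  96.   0.  54.  -5.]
tool shift m [-0.0717 -0.1509 -0.077 ] twist 0.04
```

>>> apply_moves(deltas=[[0, [0, 0, -0.005], 0], [0, [0, 0, -0.015], 0], [0, [0, 0, -0.02], 0], [0, [0, 0, -0.02], 0], [0, [0, 0, -0.02], 0], [0, [-0.018, -0.038, 0], 0], [0, [-0.018, -0.038, 0], 0], [0, [-0.018, -0.038, 0], 0], [0, [-0.018, -0.037, 0], 0], [0, [0, 0, 0], 0], [0, [0, 0, 0], 0], [0, [0, 0, 0], 0]])

```text
time: 17.05
eef_pos: [451.0, -166.3, 212.4]
eef_rot: [179.9, 0.0, 83.4]
ft_force: [0.7, 0.5, -0.4]
width: 37.8
```

```bash
python3 -c "
from h import *
go(450,-166.5,132)"
```

```text
t 17.05 pos [ 451.  -166.3  212.4] rot [1.7989e+02 1.0000e-02 8.3450e+01] w 37.8 F [ 0.7  0.5 -0.4] q [-22.  14. 109.   0.  57. -15.]
tool shift m [-0.0003 -0.0011  0.0804] twist 0.05
```

>>> apply_moves(deltas=[[0, [0, -0.001, 0.02], 0], [0, [0, 0, 0.02], 0], [0, [0, 0, 0.02], 0], [0, [0, 0, 0.01], 0], [0, [0, 0, 0.005], 0], [0, [0, 0, 0.003], 0], [0, [0, 0, 0.001], 0], [0, [0, 0, 0], 0], [0, [0, 0, 0], 0]])

```text
time: 17.95
eef_pos: [449.2, -166.3, 133.5]
eef_rot: [179.9, 0.0, 83.4]
ft_force: [-0.2, -0.4, 0.0]
width: 37.4
```

```bash
python3 -c "
from h import *
go(450,-166.5,132)"
```

```text
t 17.95 pos [ 449.2 -166.3  133.5] rot [1.7993e+02 1.0000e-02 8.3430e+01] w 37.4 F [-0.2 -0.4  0. ] q [-22.  19. 115.   0.  46. -15.]
tool shift m [-0.0001  0.0008  0.0015] twist 0.03
```

>>> apply_moves(deltas=[[0, [0, 0, 0.0013], 0], [0, [0, 0, 0], 0], [0.6, [0, 0, 0], 0], [1, [0, 0, 0], 0], [1, [0, 0, 0], 0], [1, [0, 0, 0], 0], [1, [0, 0, 0], 0], [1, [0, 0, -0.02], 0], [1, [0, 0, -0.03], 0], [1, [0, 0, -0.03], 0], [1, [0, 0, 0], 0], [1, [0, 0, 0], 0]])

```text
time: 19.15
eef_pos: [448.8, -166.2, 211.9]
eef_rot: [179.9, 0.0, 83.4]
ft_force: [-0.4, 0.3, -0.1]
width: 91.5
```

>>> apply_moves(deltas=[[1, [-0.001, 0.038, 0], 0], [1, [-0.001, 0.038, 0], 0], [1, [-0.001, 0.038, 0], 0], [1, [-0.001, 0.038, 0], 0], [1, [0, 0, 0], 0], [1, [0, 0, 0], 0]])

```text
time: 19.75
eef_pos: [598.7, -187.2, 209.2]
eef_rot: [-179.7, -0.1, 83.5]
ft_force: [-0.2, 0.4, -0.5]
width: 91.1
```

```bash
python3 -c "
from h import *
go(600.5,-189.5,93)
from station import cams
for n in ['wrist']: cv2.imwrite(f'pics/{n}8.png',cams.camera(n)['img'][:,:,::-1])"
```

```text
t 19.75 pos [ 598.7 -187.2  209.2] rot [-1.7973e+02 -5.0000e-02  8.3460e+01] w 91.1 F [-0.2  0.4 -0.5] q [-18.  26.  89.  -0.  65. -12.]
tool shift m [-0.0022  0.0026  0.1162] twist 0.06
```

View pics/wrist8.png

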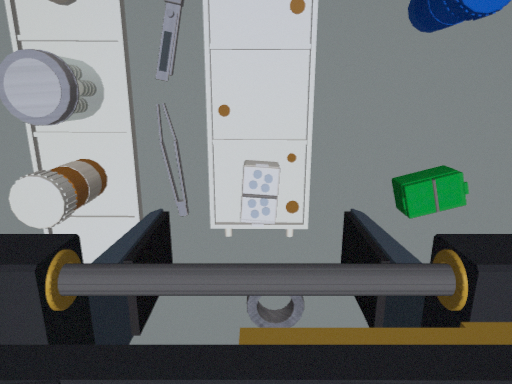

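```bash
python3 -c "
from h import *
im=cv2.imread('pics/wrist8.png');cv2.imwrite('pics/w8z.png',cv2.resize(im[150:235,200:320],None,fx=6,fy=6,interpolation=cv2.INTER_CUBIC))"
```

```text
(no output)
```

View pics/w8z.png

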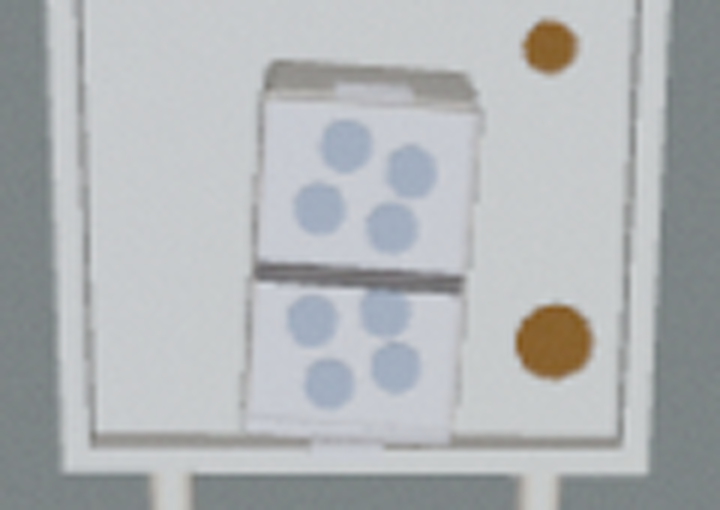

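```bash
python3 -c "
from h import *
p=[598.7,-187.2,209.2];y=83.46
f=lambda U:((U[0]+.5)/6-.5+200,(U[1]+.5)/6-.5+150)
c=[wb(f(u),34,p,y)[:2] for u in [(263,92),(478,108),(452,442),(246,430)]]
c=np.array(c);print(c.round(1),c.mean(0));
for d in (c[0]-c[3],c[1]-c[2]): print(np.degrees(np.arctan2(d[1],d[0])),np.hypot(*d))
d=c[1]-c[0];print(np.degrees(np.arctan2(d[1],d[0])))"
```

```text
[[ 589.7 -164.4]
 [ 617.6 -169.8]
 [ 609.5 -216.1]
 [ 581.4 -211.1]] [ 599.53272878 -190.35932796]
80.02906914981294 47.45983514831046
80.06347674904455 47.0702779175648
-10.907455362694193
```

>>> apply_moves(deltas=[[1, [-0.003, 0.001, 0.03], 3.4], [1, [0, 0, 0.03], 0], [1, [0, 0, 0.025], 0], [1, [0, 0, 0.015], 0], [1, [0, 0, 0.01], 0], [1, [0, 0, 0.005], 0], [1, [0, 0, 0], 0], [1, [0, 0, 0], 0]])

```text
time: 20.6
eef_pos: [600.3, -190.7, 97.5]
eef_rot: [179.9, 0.0, 80.0]
ft_force: [-0.4, -0.4, 0.4]
width: 91.1
```

```bash
python3 -c "
from h import *
go(599.7,-190.4,92.5,80)"
```

```text
t 20.6 pos [ 600.3 -190.7   97.5] rot [1.7992e+02 1.0000e-02 8.0030e+01] w 91.1 F [-0.4 -0.4  0.4] q [-19.  33.  96.   0.  51.  -9.]
tool shift m [ 0.0002 -0.0006  0.005 ] twist 0.03
```

>>> apply_moves(deltas=[[1, [0, 0, 0.004], 0], [0, [0, 0, 0], 0], [0, [0, 0, 0], 0], [0, [0, 0, 0], 0], [0, [0, 0, 0], 0], [0, [0, 0, 0], 0], [0, [0, 0, 0], 0], [0, [0, 0, 0], 0], [0, [0, 0, 0], 0], [0, [0, 0, 0], 0], [0, [0, 0, 0], 0], [0, [0, 0, 0], 0]])

```text
time: 21.8
eef_pos: [600.0, -190.6, 92.6]
eef_rot: [180.0, -0.0, 80.0]
ft_force: [0.9, -0.3, -0.2]
width: 29.9
```

```bash
python3 -c "
from h import *
go(441.3,-241.2,173.5)"
```

```text
t 21.8 pos [ 600.  -190.6   92.6] rot [ 1.800e+02 -1.000e-02  8.004e+01] w 29.9 F [ 0.9 -0.3 -0.2] q [-19.  33.  96.   0.  50.  -9.]
tool shift m [-0.0773 -0.1476 -0.0809] twist -3.36
```

>>> apply_moves(deltas=[[0, [0, 0, -0.005], 0], [0, [0, 0, -0.015], 0], [0, [0, 0, -0.02], 0], [0, [0, 0, -0.02], 0], [0, [0, 0, -0.02], 0], [0, [-0.0195, -0.037, 0], 0], [0, [-0.0195, -0.037, 0], 0], [0, [-0.0195, -0.037, 0], 0], [0, [-0.0188, -0.0366, 0], 0], [0, [0, 0, 0], -3.4], [0, [0, 0, 0], 0], [0, [0, 0, 0], 0]])

```text
time: 23.0
eef_pos: [441.9, -241.4, 173.1]
eef_rot: [179.9, 0.0, 83.4]
ft_force: [0.9, 0.3, -0.2]
width: 29.5
```

```bash
python3 -c "
from h import *
go(441.3,-241.2,92.6)"
```

```text
t 23.0 pos [ 441.9 -241.4  173.1] rot [1.7992e+02 2.0000e-02 8.3370e+01] w 29.5 F [ 0.9  0.3 -0.2] q [-30.  18. 109.   0.  53. -23.]
tool shift m [ 0.0002 -0.0007  0.0805] twist -0.03
```

>>> apply_moves(deltas=[[0, [0, -0.0006, 0.02], 0], [0, [0, 0, 0.02], 0], [0, [0, 0, 0.02], 0], [0, [0, 0, 0.01], 0], [0, [0, 0, 0.005], 0], [0, [0, 0, 0.003], 0], [0, [0, 0, 0.001], 0], [0, [0, 0, 0], 0], [0, [0, 0, 0], 0]])

```text
time: 23.9
eef_pos: [441.0, -241.3, 94.2]
eef_rot: [179.9, 0.0, 83.4]
ft_force: [-0.6, -0.2, -0.5]
width: 30.3
```

```bash
python3 -c "
from h import *
go(441.3,-241.2,92.6)"
```

```text
t 23.9 pos [ 441.  -241.3   94.2] rot [1.7993e+02 2.0000e-02 8.3430e+01] w 30.3 F [-0.6 -0.2 -0.5] q [-30.  24. 114.   0.  42. -23.]
tool shift m [0.0001 0.0003 0.0016] twist 0.03
```

>>> apply_moves(deltas=[[0, [0, 0, 0.0014], 0], [0, [0, 0, 0], 0], [0.6, [0, 0, 0], 0], [1, [0, 0, 0], 0], [1, [0, 0, 0], 0], [1, [0, 0, 0], 0], [1, [0, 0, 0], 0], [1, [0, 0, -0.02], 0], [1, [0, 0, -0.03], 0], [1, [0, 0, -0.04], 0], [1, [0, 0, -0.04], 0], [1, [0, 0, 0], 0]])

```text
time: 25.1
eef_pos: [443.1, -242.5, 227.5]
eef_rot: [179.4, 0.3, 83.4]
ft_force: [0.2, -0.4, -0.1]
width: 91.5
```

>>> apply_moves(deltas=[[1, [-0.045, -0.03, -0.03], 0], [1, [-0.045, -0.03, -0.03], 0], [1, [-0.045, -0.02, -0.03], 0], [1, [-0.04, 0, 0], 0], [1, [-0.04, 0, 0], 0], [1, [0, 0, 0], 0], [1, [0, 0, 0], 0], [1, [0, 0, 0], 0], [1, [0, 0, 0], 0]])

```text
time: 26.0
eef_pos: [353.6, -422.9, 296.5]
eef_rot: [-180.0, -0.0, 83.5]
ft_force: [0.0, -0.2, 0.7]
width: 91.3
```

Run:
```python
from h import *
go(441.3,-241.2,92.6)
from station import cams
for n in ['wrist','top','side']: cv2.imwrite(f'pics/{n}9.png',cams.camera(n)['img'][:,:,::-1])
im=cv2.imread("pics/top9.png")
cv2.imwrite("pics/top9z.png",cv2.resize(im[135:270,190:390],None,fx=4,fy=4,interpolation=cv2.INTER_CUBIC))
im=cv2.imread("pics/side9.png")
cv2.imwrite("pics/side9z.png",cv2.resize(im[140:335,125:365],None,fx=3,fy=3,interpolation=cv2.INTER_CUBIC))
```

```text
t 26.0 pos [ 353.6 -422.9  296.5] rot [-1.7998e+02 -5.0000e-02  8.3510e+01] w 91.3 F [ 0.  -0.2  0.7] q [-51.  16.  92.   0.  72. -45.]
tool shift m [0.1903 0.0667 0.2041] twist 0.11
```

View pics/top9z.png

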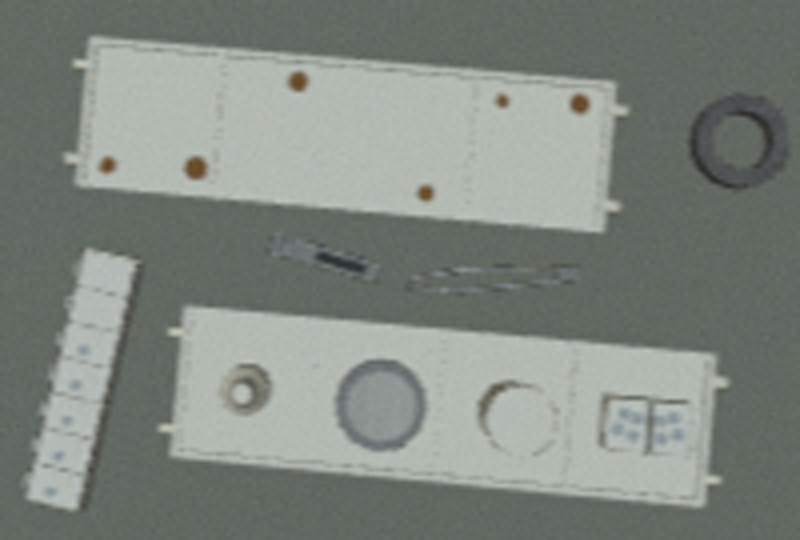

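View pics/side9z.png

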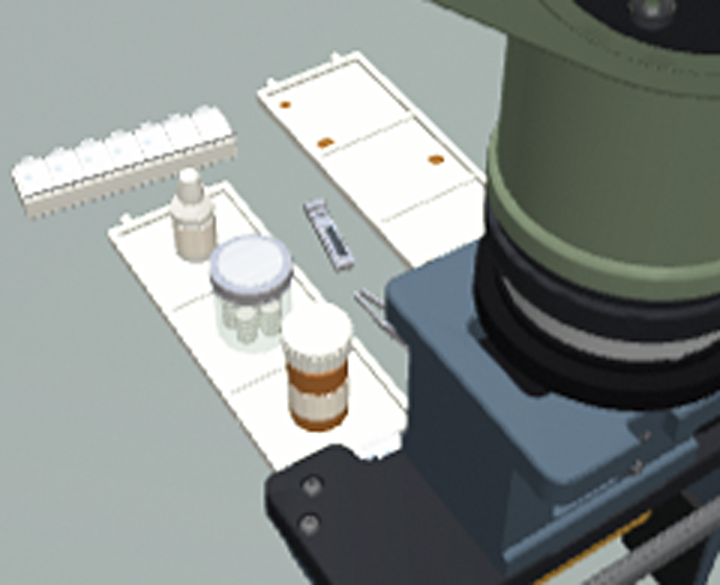

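View pics/wrist9.png

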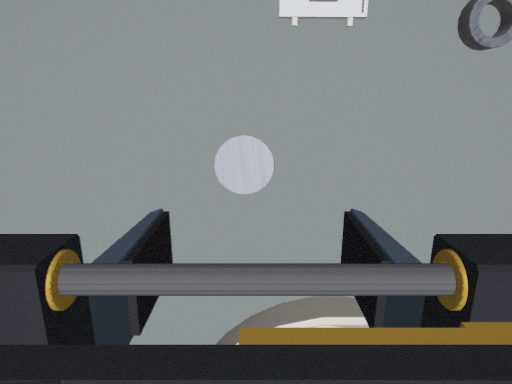

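Run:
```python
from h import *
c=np.array([454.5,-128]);th=np.radians(-6.6);R=np.array([[np.cos(th),-np.sin(th)],[np.sin(th),np.cos(th)]])
for k,u,z in [('drop',(242,394),72),('jar',(381,404),62),('amber',(519,418),78),('pill',(645,425),34)]: print(k,(R.T@(back('top',px('top',u),z)[:2]-c)).round(1))
```

```text
drop [1.000e-01 1.138e+02]
jar [ 0.9 37.5]
amber [  1.1 -36.7]
pill [   0.8 -112. ]
```

All four are within 2 mm of their place centres, so I'm handing in.

```bash
python3 -c "
from station import ticket
print(ticket.finish_job())"
```

```text
the job is handed in; nothing more can be done
None
```

All four containers now stand on the clean (nearer) shelf in their original left-to-right order: drop bottle, glass jar, amber bottle, pill box. I set each down from about 0–1 mm above the shelf floor before letting go, and handed the job in at about 26 s of the 96 s allowed.

- **Position:** in the last top picture, measured in the clean shelf's frame, every container is within about 1 mm of its place centre across the shelf (x) and about 2 mm along it (y). The limit is 10 mm.
- **Upright:** in the last pictures the drop bottle, jar and amber bottle look upright in both the top and side views. The arm blocked the side view of the pill box, so I could only check it from above, where it lies flat.
- **Other things:** the organiser, tweezers, nail clipper and tape roll appear unmoved in the top picture, and the gripper was open and well clear of everything.
- **Disagreement:** the first shelf measurements from the top and side cameras differed by about 2 mm and 0.5°. I relied on the top camera, and a wrist-camera view of the clean shelf agreed with it to about 1 mm.
- **Not checked:** container height and rest were judged only from the gripper height at release and the pictures.

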